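# Rock a pendulum angle gauge on a ball stud until its pointer rests on the mark

## Task

Pull the pendulum angle gauge by its handle up out of the square cup it stands in and set its hollow foot down on the ball-headed stud of the stepped metal block, so that the ball sits in the foot. Rock it there about the ball until the freely hanging pointer comes to rest on the black index tab at the dial's rim, and finish still holding it leaned like that, pressing on the ball, perfectly still. Do not touch the pointer or the tab, and leave the other things on the bench alone.

Things in the scene. Friction and masses are not known exactly. Their poses are not given: they have to be found in the camera images.
- gauge_grip (a point): centre of the gauge's handle, a grey bar 18 x 18 mm, 64 mm long (30 mm of it above this point, 34 mm below), to be gripped here from above; 209 mm above the table at the start, 77 mm above the dial's centre. The axes are the gauge's
- gauge: pendulum angle gauge, 235 mm long, about 0.25 kg; origin under its foot. Hollow square foot 32 x 32 x 18 mm, thin stem, white round dial 90 mm across and 6 mm thick, handle on top. z: along it towards the handle; x: normal of the dial, the pointer hangs on its -x side, which faces the robot at zero yaw; y: left at zero yaw. It starts upright in the cup
- gauge_seat (a point): where the centre of the ball lies when the ball is fully seated in the gauge's hollow foot: on the gauge's long axis, 202.8 mm below gauge_grip, 2.2 mm above the foot's lower rim. The hollow is a square funnel with 45 degree walls, 27 mm wide at the mouth, that centres itself on the ball. Axes as gauge_grip
- pointer_tip (a point): tip of the thin black pointer, 40 mm from the pivot at the dial's centre, in front (-x side) of the dial
- pointer (a joint): swing of the pointer about the gauge's x axis (rad): 0 when it lies along the stem, positive when its tip is towards the gauge's +y. It hangs free, lightly damped: it swings several times and settles in about 2 s, pointing straight down in the world
- index_tip (a point): middle of the inner end of the black index tab (6 mm wide) on the dial's rim, 40 mm from the pivot; the pointer's tip passes right over it
- index (a joint): where the tab stands (rad), same zero and sense as the pointer: 0.22 to 0.5, i.e. below the pivot and towards the gauge's +y. Set stiffly; it must not be touched. To bring the pointer there the top of the gauge leans towards the gauge's +y by this angle
- ball (a point): centre of the ball (16 mm across) on top of the stud, 70 mm above the table, on the higher step of the block. The stud is sprung: it sinks straight down up to 12 mm, 0.8 N per mm
- stud_block: stepped aluminium block, fixed, with the stud; origin under the stud. Higher step 50 x 60 mm (x, y), 34 mm high, centred on the stud; lower step on its +x side, 22 mm high, reaching to 65 mm, with two cap screws 6 mm high
- holder: upright square steel cup, fixed, 44 x 44 mm outside, 36 mm inside, 70 mm high, floor 4 mm thick, on a 74 x 60 mm flange; origin at the centre of its underside. It has the gauge's yaw at the start
- petri_3: round petri dish 58 mm across, 14 mm high, bystander, not to be disturbed
- tube_50_1: 50 ml screw-cap tube standing upright, 34 mm across, 112 mm high, bystander, not to be disturbed
- pen_1: slim pen 145 mm long, bystander, not to be disturbed
- forceps: metal forceps 125 mm long, bystander, not to be disturbed
- coverslips_1: small flat box 52 x 30 x 14 mm, bystander, not to be disturbed
Mind the look-alikes: they are no part of the job. There is more than one size of the gauge; the one meant has the size given above.

How it is judged:
On the way, in this order (a step that is already met when the one before it is completed fails the run):
1. the gauge is pulled up clear of the cup, in the gripper (z of gauge_seat in the frame of holder above 0.078 m and contact force between the fingers and gauge above 1 N), for 0.1 s.
2. the foot sits on the ball (distance between gauge_seat and ball below 0.005 m and contact force between gauge and stud_block above 0.5 N), for 0.2 s.
At the end, for the whole second after the job is handed in: the gripper still holds the gauge; the ball is seated in its foot (seat point within 5 mm of the ball's centre) and pressed with more than 0.5 N; the pointer's tip is within 3 mm of the index tab's tip and swings slower than 0.3 rad/s; the gauge is leaned and still; the tab was not turned (all of step 2 and distance between pointer_tip and index_tip below 0.003 m and velocity of joint pointer between -0.3 and 0.3 rad/s and value of joint index above 0.19 rad and angle between gauge_grip's own z axis and vertical above 0.14 rad and angular speed of gauge below 0.1 rad/s and contact force between the fingers and gauge above 1 N); the arm keeps its last pose, push and grip.
It fails at once if the pointer or the index tab is touched (contact force between anything else and pointer above 0.3 N or contact force between anything else and index above 0.3 N).
It fails at once if a bystander is displaced by more than 30 mm (distance of any of petri_3, tube_50_1, pen_1, forceps, coverslips_1 from where it was at the start of the episode above 0.03 m).
It also fails if it takes over 51 s, if anything falls off the work surface, if the arm or the gripper's body presses on something with over 40 N, if the wrist force passes 120 N, or if a joint passes its speed limit or range.

## Robot

A 6-joint arm with a two-finger parallel gripper is mounted at the origin on a cart in front of the work surface, level with it; the furniture and walls round the work are solid. World frame = base frame: x ahead of the robot, y to its left, z up, the work surface at z = 0. Lengths are in m, angles in rad, forces in N, time in s.
With the tool pointing down it reaches from about 0.25 to 0.725 m from the base axis. Payload 4 kg.
Tool frame: the origin (TCP) lies at the very end of the fingers, on their centre line; the grasp point (between the pads) lies 19 mm behind it; z points along the fingers, y is the line along which they close (so a half turn about z gives the same grasp; the last joint's range is limited). The gripper opens to 85 mm and grips with 20 to 120 N. Pads are 22 mm wide; open, the fingers measure 114 mm over their backs; the gripper's body (76 mm by 85 mm) begins 54 mm behind the grasp point. The pads swing forward as they close: fully open they stand 13 mm farther back than shut.
Start: joints at [-1.303, 0.241, 0.005, 1.335, 0, 1.571], TCP at [0.132, -0.482, 0.231] pointing down, gripper open.
Joint ranges: [-2.72, 2.72], [-1.05, 1.87], [-1.09, 1.28], [-1.99, 2.15], [-1.42, 1.44], [-3.14, 3.14]. Speed limits (rad/s): [2.79, 2.79, 3.14, 3.14, 3.14, 3.14].

## Interface

Orientations are given as a unit quaternion [x, y, z, w].
In Python, from workcell import bot, vision, workorder gives the robot as it stands.
- The arm moves only by the shell command python3 -m creep 'ROWS' [OPENING]. ROWS is JSON, a list of rows, each a list of 2 entries, a list of its own where there are three numbers: the shift along the tool's x, y, z in mm, then the turn, a rotation vector about the tool's x, y, z in rad. In form: [[[dx, dy, dz], [wx, wy, wz]], ...]. A call has 1 to 12 rows; each row shifts and turns the commanded pose from where the row before left it, along the tool's axes as they then stand; what a row does not reach is not made up. A row lasts 1/8 s, in which the tool goes at most 62.5 mm and 10.7 degrees, less where a joint would pass 70% of its speed; a pose out of reach is approached as far as the arm can. A call is refused whole if a number of a shift passes 62.5 or a number of a turn 0.188, either way. A call with a gripper value outside its range is refused whole. OPENING is the finger opening in mm, from 0 to 85.4, set as the call begins (- or left out, the last holds). The fingers move at their own pace and stop on an object; the grip force is fixed at half the most. Time passes only in rows, so rows that do not move let the fingers close. It gives the time, the measured TCP pose, the force, the opening and the grip force at its end, in the units of the state.
- bot.get_obs(): the state, without advancing time (a new reading comes with each control period).
- vision.camera(name): name is "scene" or "top"; returns a dict with "image" (420x560x3 uint8, blue, green, red), "z_map" (420x560 float32, m along the optical axis (not along the pixel's ray), 0 where there is no reading), "K" (3x3 intrinsics, pixels), "rvec" (rotation vector, rad) and "tvec" (3), from world to camera coordinates, as OpenCV has them. Camera axes: x right, y down, z forward; pixel columns grow to the right and rows downward; lengths in m; the calibration is good to about 2 mm. A picture is of the moment at which its call begins.
- workorder.job_done(): hands the job in; it is judged then, once.
Trained networks look in a picture, given as the dict that the camera call returned (one of the last four; its "shot" number tells which), for a name from the list of things; names that differ only in an ending like _2 or _b are one class to them, and where a whole thing is asked for, a point or a joint stands for the part that bears it (a point fixed in the world has none). Each returns a list of dicts, best first, with "score" (0 to 1); they miss things now and then, are a little off and sometimes report something else, mostly with a low value. They report only what shows in the picture. A call takes as long as a camera call. They do not tell look-alikes from the thing itself.
- vision.spot_in(picture, query): "position" ([column, row] in pixels, amid what is visible of it).
- vision.place_of(picture, query): "position" ([column, row] in pixels: a listed point, or the origin of a listed thing).
The state is a dict: "clock": time; "joint_pos": joint angles; "joint_vel": joint speeds; "tau": joint torques, N m; "eef_pos": TCP position; "tool_rot": TCP orientation; "ft_force": force on the tool from outside, world axes, zero at the start; "ft_torque": the same for the moment, N m; "grip_width": finger opening in m; "grasp_force": force on a finger pad.
Only numpy, scipy, OpenCV 4.12 (cv2) and the standard library are available. Lean on these libraries where they do the work, as an engineer would, in place of code of your own. Each camera call takes 0.05 s, during which the arm holds its last target. There are 200 camera calls.

## Working session

There is one attempt and no reset: what is moved stays moved. The work goes in short steps, Python scripts to look and compute and a shell command to move; the robot and the scene stay as the last step left them, time stands still between calls to the robot, and variables do not carry over. Pictures are saved under pics/ and viewed, at most 10 in all, crops included, and the job is handed in when it is done.

```bash
mkdir -p pics
cat > h.py <<'E'
from workcell import bot, vision, workorder
import numpy as np, cv2
from scipy.spatial.transform import Rotation as R
def Rt(c): return cv2.Rodrigues(np.array(c["rvec"],float))[0], np.array(c["tvec"],float).reshape(3)
def at_z(c,p,z):
    Rm,t=Rt(c); d=Rm.T@np.linalg.inv(c["K"])@[p[0],p[1],1]; o=-Rm.T@t
    return o+d*(z-o[2])/d[2]
def by_depth(c,p):
    Rm,t=Rt(c); z=c["z_map"][int(round(p[1])),int(round(p[0]))]
    return Rm.T@(np.linalg.inv(c["K"])@[p[0],p[1],1]*z-t)
def proj(c,X): return cv2.projectPoints(np.array(X,float).reshape(-1,3),np.array(c["rvec"],float),np.array(c["tvec"],float),c["K"],None)[0].reshape(-1,2)
E
python3 - <<'E'
from h import *
np.set_printoptions(precision=3,suppress=True)
for n in ["scene","top"]:
    c=vision.camera(n); cv2.imwrite(f"pics/{n}0.png",c["image"])
    Rm,t=Rt(c); print(n,"cam at",-Rm.T@t,"fwd",Rm[2])
    for q in ["gauge_grip","gauge","gauge_seat","pointer_tip","index_tip","ball","stud_block","holder","tube_50_1","petri_3","pen_1","forceps","coverslips_1"]:
        zz={"gauge_grip":.209,"ball":.07}.get(q,0)
        for r in vision.place_of(c,q)[:3]:
            print(q,round(r["score"],2),np.round(r["position"],1),at_z(c,r["position"],zz))
print(bot.get_obs())
E
```

```text
scene cam at [0.181 0.491 0.722] fwd [ 0.379 -0.632 -0.676]
gauge_grip 0.85 [355.2 183.6] [ 0.394 -0.117  0.209]
gauge_grip 0.84 [295.  145.3] [ 0.558 -0.169  0.209]
gauge_grip 0.73 [307.1 140. ] [ 0.545 -0.2    0.209]
gauge 0.97 [304.9 183.3] [ 0.597 -0.296  0.   ]
gauge 0.81 [347.1 237.4] [ 0.414 -0.172  0.   ]
gauge 0.29 [220.4 250.7] [0.642 0.016 0.   ]
gauge_seat 0.92 [348.5 235. ] [ 0.414 -0.181  0.   ]
gauge_seat 0.86 [304.1 184.5] [ 0.596 -0.29   0.   ]
pointer_tip 0.56 [293.6 213.2] [ 0.563 -0.178  0.   ]
index_tip 0.55 [294.6 189.1] [ 0.608 -0.26   0.   ]
ball 0.55 [207.6 298.1] [0.546 0.167 0.07 ]
stud_block 0.83 [210.3 316.6] [ 0.552  0.164 -0.   ]
stud_block 0.45 [293.5 190.7] [ 0.608 -0.253  0.   ]
holder 0.92 [291.4 213.7] [ 0.567 -0.174  0.   ]
tube_50_1 0.82 [222.5 252.1] [0.636 0.017 0.   ]
petri_3 0.7 [291.4 274.4] [ 0.469 -0.009  0.   ]
pen_1 0.57 [320.6 316.1] [0.367 0.05  0.   ]
forceps 0.65 [375.5 206.5] [ 0.398 -0.308  0.   ]
coverslips_1 0.76 [251.1 264.8] [0.559 0.014 0.   ]
top cam at [ 0.345 -0.033  1.403] fwd [ 0.122 -0.024 -0.992]
gauge_grip 0.91 [329.2 
[... 734 characters left out ...]
83 [262.6 225. ] [ 0.472 -0.012  0.   ]
pen_1 0.53 [241.2 264.5] [0.37  0.047 0.   ]
forceps 0.66 [257.2 192.2] [0.56 0.   0.  ]
forceps 0.57 [369.1 248.4] [ 0.402 -0.291  0.   ]
coverslips_1 0.7 [259.4 192.4] [ 0.559 -0.005  0.   ]
{'clock': 1.4, 'joint_pos': array([-1.303,  0.241,  0.005,  1.335, -0.   ,  1.571]), 'joint_vel': array([-0.001, -0.001, -0.   , -0.002, -0.   , -0.   ]), 'tau': array([  0.002, -37.221,  25.269,   0.001,   0.   ,   0.   ]), 'eef_pos': array([ 0.132, -0.482,  0.231]), 'tool_rot': array([ 0.991,  0.133, -0.   ,  0.   ]), 'ft_force': array([-0.347, -0.323,  0.046]), 'ft_torque': array([-0.012,  0.   ,  0.064]), 'grasp_force': 0.0, 'grip_width': 0.08544611008721428}
```

Run:
```python
import cv2
a=cv2.imread("pics/scene0.png");cv2.imwrite("pics/scene0c.png",cv2.resize(a[90:340,170:450],None,fx=2.4,fy=2.4,interpolation=cv2.INTER_CUBIC))
a=cv2.imread("pics/top0.png");cv2.imwrite("pics/top0c.png",cv2.resize(a[130:290,160:410],None,fx=3.2,fy=3.2,interpolation=cv2.INTER_CUBIC))
```

```text
(no output)
```

View pics/scene0c.png

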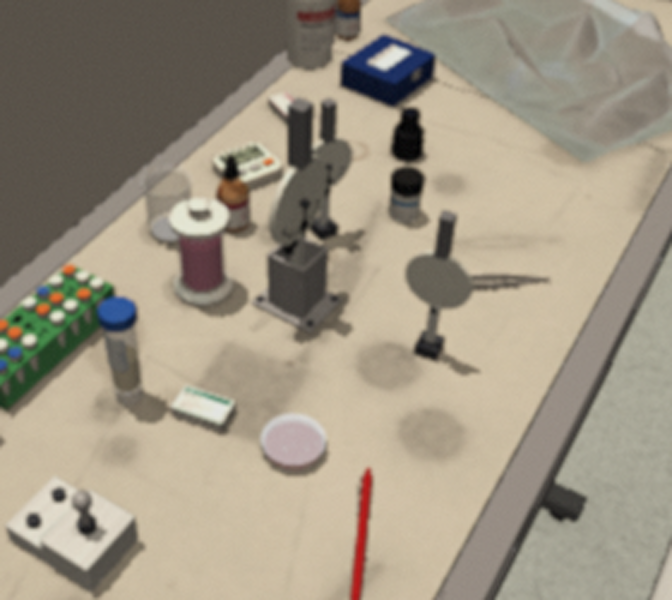

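View pics/top0c.png

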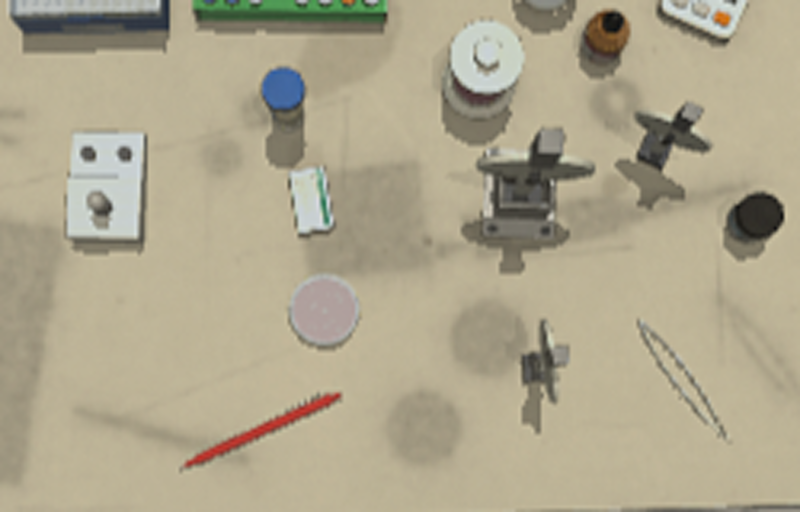

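The gauge meant is the one standing in the cup: handle at scene (295,145), top (329,172). The look-alikes are the smaller free-standing ones, with handles at scene (307,140) and (355,184). Next I check this choice in a close crop and measure the handle and yaw from depth.

Run:
```python
from h import *
np.set_printoptions(precision=4,suppress=True)
for n in ["scene","top"]:
    c=vision.camera(n); Rm,t=Rt(c); print(n,"f",c["K"][0,0])
    v,u=np.nonzero(c["z_map"]>0); z=c["z_map"][v,u]
    P=(np.linalg.inv(c["K"])@np.vstack([u,v,np.ones_like(u)])*z).T; W=(P-t)@Rm
    near=(abs(W[:,0]-.562)<.06)&(abs(W[:,1]+.17)<.065)
    h=W[near&(W[:,2]>.19)&(W[:,2]<.26)]
    print("handle n",len(h),"min",h.min(0),"max",h.max(0),"mean top",h[h[:,2]>.228].mean(0))
    d=W[near&(W[:,2]>.10)&(W[:,2]<.168)]
    for k in range(3):
        A=np.c_[d[:,1],d[:,2],np.ones(len(d))]; s=np.linalg.lstsq(A,d[:,0],rcond=None)[0]
        r=d[:,0]-A@s; d=d[abs(r)<max(.004,1.5*r.std())]
    print("dial n",len(d),"x=",s,"yaw",-np.arctan(s[0]),"std",r.std(),"mean",d.mean(0),d.min(0),d.max(0))
    b=W[(abs(W[:,0]-.552)<.014)&(abs(W[:,1]-.164)<.014)&(W[:,2]>.066)]
    if len(b): print("ball",len(b),b.mean(0),b.max(0),b.min(0))
    for q in [(.375,-.175),(.58,-.275)]:
        m=W[(np.hypot(W[:,0]-q[0]-.02,W[:,1]-q[1])<.06)]; print("lookalike",q,"zmax",m[:,2].max())
    if n=="scene":
        p=proj(c,[.562,-.17,.16])[0].astype(int)
        cv2.imwrite("pics/close1.png",cv2.resize(c["image"][p[1]-50:p[1]+50,p[0]-50:p[0]+65],None,fx=5.5,fy=5.5,interpolation=cv2.INTER_CUBIC)); print(p)
```

```text
scene f 424.0904895937128
handle n 240 min [ 0.548  -0.1783  0.1906] max [ 0.5676 -0.1588  0.2411] mean top [ 0.5561 -0.1664  0.2353]
dial n 493 x= [0.0835 0.0082 0.5684] yaw -0.08332791599282272 std 0.001112395851051103 mean [ 0.5557 -0.1654  0.1358] [ 0.5508 -0.2155  0.1001] [ 0.5624 -0.1244  0.168 ]
ball 54 [0.5483 0.1726 0.0739] [0.5561 0.1778 0.0797] [0.5428 0.1652 0.0673]
lookalike (0.375, -0.175) zmax 0.17049941199722576
lookalike (0.58, -0.275) zmax 0.1700020469741625
[293 163]
top f 532.2382043194857
handle n 101 min [ 0.5499 -0.1797  0.1916] max [ 0.5676 -0.1621  0.2437] mean top [ 0.5588 -0.1714  0.2381]
dial n 173 x= [0.0737 0.0276 0.5664] yaw -0.07361125804421442 std 0.0010673590285343367 mean [ 0.5575 -0.1709  0.1359] [ 0.5532 -0.2151  0.1003] [ 0.5632 -0.1282  0.1677]
ball 32 [0.5522 0.1688 0.0747] [0.5597 0.1755 0.0802] [0.5456 0.1624 0.0673]
lookalike (0.375, -0.175) zmax 0.17131737863560903
lookalike (0.58, -0.275) zmax 0.17336922474461688
```

View pics/close1.png

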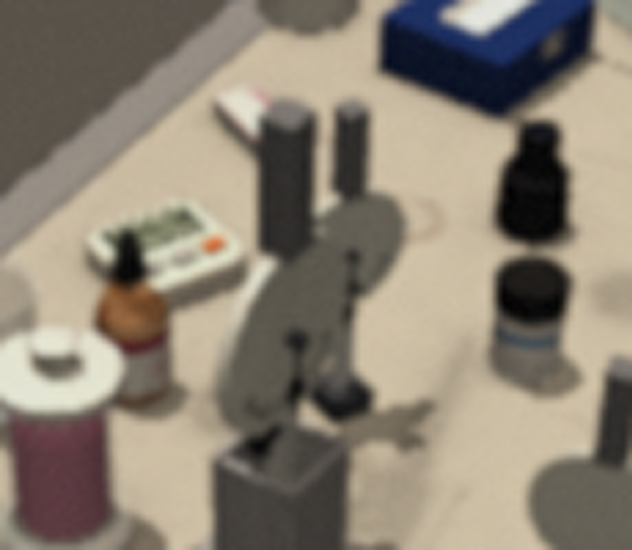

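The crop shows the cup's gauge, top at 0.24 m; both look-alikes stand only 0.17 m high. Its pointer hangs at (297,345) in the crop and its tab is at (260,440), on the robot's side. I go to it with the tool half-turned, to suit the last joint's range.

```bash
python3 -m creep '[[[0,0,-8],[0,0,-0.18]],[[0,0,-8],[0,0,-0.18]],[[0,0,-8],[0,0,-0.18]],[[0,0,-8],[0,0,-0.18]],[[0,0,-8],[0,0,-0.18]],[[0,0,-8],[0,0,-0.18]],[[0,0,-8],[0,0,-0.18]],[[0,0,-8],[0,0,-0.18]],[[0,0,-8],[0,0,-0.18]],[[0,0,-8],[0,0,-0.18]],[[0,0,-8],[0,0,-0.18]],[[0,0,-8],[0,0,-0.18]]]' 85
python3 -m creep '[[[0,0,0],[0,0,-0.16]],[[0,0,0],[0,0,-0.16]],[[0,0,0],[0,0,-0.16]],[[0,0,0],[0,0,-0.157]]]'
cat > rel.py <<'E'
# tool-axis shift and turn from the present pose to a target TCP (x,y,z, gauge yaw, lean)
from h import *
import sys
def target(grip, yaw, lean):   # grip point of gauge -> tool pose, tool x=-gauge x, tool z=-gauge z
    G=R.from_euler("ZX",[yaw,-lean]); T=G*R.from_matrix(np.diag([-1.,1,-1]))
    return np.array(grip)+T.apply([0,0,.019]), T
def rel(p,T):
    o=bot.get_obs(); C=R.from_quat(o["tool_rot"])
    return np.round(C.inv().apply(p-o["eef_pos"])*1000,1), np.round((C.inv()*T).as_rotvec(),4), o
if __name__=="__main__":
    a=list(map(float,sys.argv[1:])); d,w,o=rel(*target(a[:3],a[3],a[4])); print(d,w,o["clock"],np.round(o["joint_pos"],2),np.round(o["ft_force"],1))
E
python3 rel.py .5585 -.170 .209 -.078 0
```

```text
clock: 3.0
eef_pos: [0.1323, -0.4822, 0.3276]
tool_rot: [0.347, 0.938, -0.0, 0.0]
ft_force: [-0.7, -1.0, -0.5]
grip_width: 0.0851
grasp_force: 0.0
clock: 3.5
eef_pos: [0.1323, -0.4822, 0.3273]
tool_rot: [0.036, 0.999, 0.0, -0.0]
ft_force: [-0.4, -0.2, 0.6]
grip_width: 0.0854
grasp_force: 0.0
[-402.8  341.9  137.3] [ 0.     -0.      0.0064] 3.5 [-1.3   0.22  0.23  1.58 -0.   -1.23] [-0.4 -0.2  0.6]
```

```bash
python3 -m creep '[[[-20,17,0],[0,0,0]],[[-37,31.5,0],[0,0,0]],[[-37,31.5,0],[0,0,0]],[[-37,31.5,0],[0,0,0]],[[-37,31.5,0],[0,0,0]],[[-37,31.5,0],[0,0,0]],[[-37,31.5,0],[0,0,0]],[[-37,31.5,0],[0,0,0]],[[-37,31.5,0],[0,0,0]],[[-37,31.5,0],[0,0,0]],[[-30,25.5,0],[0,0,0]],[[-20,16,0],[0,0,0]]]'
python3 -m creep '[[[0,0,0],[0,0,0]]]' >/dev/null
python3 rel.py .5585 -.170 .209 -.078 0
```

```text
clock: 5.0
eef_pos: [0.5617, -0.1706, 0.3268]
tool_rot: [0.037, 0.999, 0.0, -0.0]
ft_force: [-0.7, -0.9, 0.5]
grip_width: 0.0853
grasp_force: 0.0
[  2.9   0.5 136.3] [ 0.0003 -0.0012  0.004 ] 5.125 [-0.3   0.41  0.49  1.65  0.   -0.22] [-0.8 -0.4  0.5]
```

```bash
python3 -m creep '[[[3,0.5,25],[0,0,0]],[[0,0,30],[0,0,0]],[[0,0,30],[0,0,0]],[[0,0,25],[0,0,0]],[[0,0,18],[0,0,0]],[[0,0,8],[0,0,0]],[[0,0,0],[0,0,0]]]'
python3 -m creep '[[[0,0,0],[0,0,0]],[[0,0,0],[0,0,0]],[[0,0,0],[0,0,0]],[[0,0,0],[0,0,0]],[[0,0,0],[0,0,0]],[[0,0,0],[0,0,0]],[[0,0,0],[0,0,0]]]' 8
python3 rel.py .5585 -.170 .209 -.078 0
```

```text
clock: 6.0
eef_pos: [0.5568, -0.1718, 0.1912]
tool_rot: [0.039, 0.999, 0.0, -0.0]
ft_force: [-0.0, -0.3, 0.5]
grip_width: 0.0846
grasp_force: 0.0
clock: 6.88
eef_pos: [0.5577, -0.1713, 0.1917]
tool_rot: [0.038, 0.999, 0.0, 0.0]
ft_force: [-0.2, 1.4, 4.2]
grip_width: 0.0176
grasp_force: 59.2
[-0.7  1.3  1.7] [0.0001 0.0009 0.0013] 6.875 [-0.3   0.42  0.16  1.31  0.   -0.22] [-0.2  1.4  4.2]
```

```bash
python3 -m creep '[[[0,0,-6],[0,0,0]],[[0,0,-10],[0,0,0]],[[0,0,-14],[0,0,0]],[[0,0,-16],[0,0,0]],[[0,0,-16],[0,0,0]],[[0,0,-16],[0,0,0]],[[0,0,-14],[0,0,0]],[[0,0,-10],[0,0,0]],[[0,0,-6],[0,0,0]],[[0,0,-4],[0,0,0]],[[0,0,0],[0,0,0]]]'
python3 -m creep '[[[0,14,0],[0,0,0]],[[0,25,0],[0,0,0]],[[0,32,0],[0,0,0]],[[0,35,0],[0,0,0]],[[0,38,0],[0,0,0]],[[0,38,0],[0,0,0]],[[0,38,0],[0,0,0]],[[0,35,0],[0,0,0]],[[0,32,0],[0,0,0]],[[0,25,0],[0,0,0]],[[0,14,0],[0,0,0]],[[0,6,0],[0,0,0]]]'
python3 - <<'E'
from h import *
np.set_printoptions(precision=4,suppress=True)
o=bot.get_obs(); C=R.from_quat(o["tool_rot"]); g=o["eef_pos"]+C.apply([0,0,-.019]); print("grasp pt",g,o["joint_pos"],o["ft_force"])
for n in ["scene","top"]:
    c=vision.camera(n); Rm,t=Rt(c)
    cv2.imwrite(f"pics/{n}2.png",c["image"])
    v,u=np.nonzero(c["z_map"]>0); z=c["z_map"][v,u]
    W=((np.linalg.inv(c["K"])@np.vstack([u,v,np.ones_like(u)])*z).T-t)@Rm
    Q=(W-g)@C.as_matrix()*[-1,1,-1]  # gauge axes from grip
    d=Q[(Q[:,2]<-.05)&(Q[:,2]>-.11)&(abs(Q[:,0])<.015)&(abs(Q[:,1])<.06)]
    print(n,len(d),"dial x",np.median(d[:,0]),"y",d[:,1].min(),d[:,1].max(),"slope",np.polyfit(d[:,1],d[:,0],1),np.polyfit(d[:,2],d[:,0],1))
    f=Q[(Q[:,2]<-.185)&(Q[:,2]>-.22)&(abs(Q[:,0])<.03)&(abs(Q[:,1])<.03)]
    if len(f): print("foot",len(f),f.min(0),f.max(0))
    for q in ["index_tip","pointer_tip","gauge_seat","ball"]:
        for r in vision.place_of(c,q)[:2]: print(q,round(r["score"],2),np.round(r["position"],1), at_z(c,r["position"],.07) if q=="ball" else "")
    w=g-np.array([0,0,.077]); p=proj(c,w)[0].astype(int); print("dial px",p)
    if n=="scene":
        cv2.imwrite("pics/close2.png",cv2.resize(c["image"][p[1]-50:p[1]+90,p[0]-70:p[0]+70],None,fx=4.2,fy=4.2,interpolation=cv2.INTER_CUBIC))
E
```

```text
clock: 8.25
eef_pos: [0.5574, -0.1714, 0.3032]
tool_rot: [0.038, 0.999, 0.0, -0.0]
ft_force: [-0.8, -0.6, -3.5]
grip_width: 0.0171
grasp_force: 58.6
clock: 9.75
eef_pos: [0.5825, 0.1605, 0.3029]
tool_rot: [0.038, 0.999, -0.0, -0.0]
ft_force: [0.1, -1.3, -2.5]
grip_width: 0.0173
grasp_force: 58.8
grasp pt [0.5826 0.1605 0.3219] [ 0.269   0.4482  0.4854  1.6088 -0.0002  0.3447] [ 0.0879 -1.2848 -2.4953]
scene 1234 dial x -0.002261123222691004 y -0.04366938816172409 0.04609633739184529 slope [ 0.0061 -0.0024] [ 0.0174 -0.001 ]
foot 342 [-0.0171 -0.0159 -0.2082] [ 0.016   0.0175 -0.1854]
pointer_tip 0.66 [190.6 271.8] 
pointer_tip 0.54 [184.2 238. ] 
gauge_seat 0.66 [302.7 184.4] 
gauge_seat 0.65 [347.4 233.2] 
ball 0.63 [203.1 297.8] [0.5532 0.1709 0.07  ]
ball 0.59 [294.5 214.2] [ 0.5228 -0.1116  0.07  ]
dial px [178 220]
top 110 dial x 0.0001632059058794871 y -0.04810329953731991 -0.003491472249242204 slope [-0.0609 -0.0013] [0.0355 0.0031]
foot 76 [-0.0131 -0.0186 -0.2095] [ 0.0167  0.0033 -0.1854]
index_tip 0.62 [194.5 197.8] 
index_tip 0.18 [239.5 263.5] 
gauge_seat 0.82 [363.5 173.2] 
gauge_seat 0.68 [190.9 176.2] 
dial px [181 167]
```

View pics/close2.png

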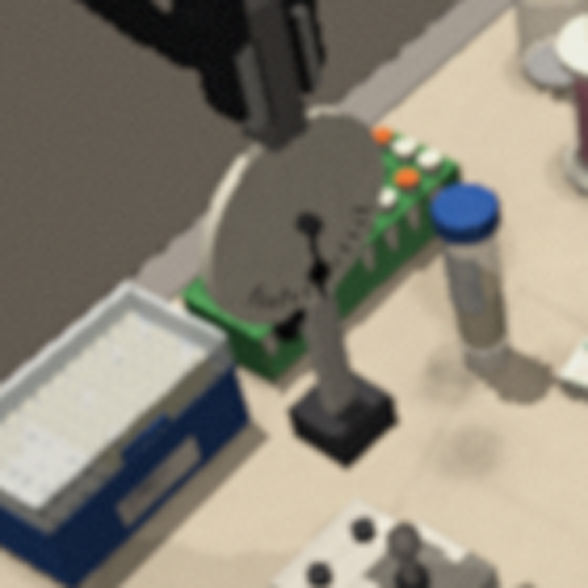

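The view shows the gauge hanging straight in the gripper. The pivot is at crop (307,222), the pointer's tip near (320,275), the tab at (288,326) and the ball at (405,540). The tab's angle follows from ray–plane geometry.

```bash
python3 - <<'E'
from h import *
np.set_printoptions(precision=4,suppress=True)
o=bot.get_obs(); C=R.from_quat(o["tool_rot"]); g=o["eef_pos"]+C.apply([0,0,-.019])
G=C.as_matrix()@np.diag([-1,1,-1.])
c=vision.camera("scene"); Rm,t=Rt(c); cam=-Rm.T@t
off=np.array([178-70,220-50])
for nm,px in dict(pivot=(307,222),tip=(320,275),tab=(288,326)).items():
    p=np.array(px)/4.2+off; d=G.T@(Rm.T@np.linalg.inv(c["K"])@[p[0],p[1],1]); q=G.T@(cam-g)
    for xp in (-.003,-.007):
        X=q+d*(xp-q[0])/d[0]; X[2]+=.077+.0017; print(nm,xp,X, "r",np.hypot(X[1],X[2]),"ang",np.arctan2(X[1],-X[2]))
E
python3 rel.py .552 .170 .28 -.078 0
```

```text
pivot -0.003 [-0.003  -0.0002 -0.0033] r 0.0032918250816786096 ang -0.07034604310459792
pivot -0.007 [-0.007   0.0026  0.0013] r 0.002890635074303418 ang 2.022334463525498
tip -0.003 [-0.003  -0.0005 -0.033 ] r 0.032987813858309886 ang -0.016494932095766583
tip -0.007 [-0.007   0.0023 -0.0282] r 0.028251092137987346 ang 0.08118858140788923
tab -0.003 [-0.003   0.0195 -0.0451] r 0.04909375149960781 ang 0.408496183840779
tab -0.007 [-0.007   0.0221 -0.0401] r 0.04582285531045987 ang 0.5044549396366236
[31.7  8.4 42.4] [0.     0.0001 0.0004] 10.3 [ 0.27  0.45  0.49  1.61 -0.    0.34] [ 0.2 -0.5 -1.9]
```

```bash
python3 -m creep '[[[5,1,0],[0,0,0]],[[8,2,0],[0,0,0]],[[8,2,0],[0,0,0]],[[7,2,0],[0,0,0]],[[3.5,1,0],[0,0,0]],[[0,0,6],[0,0,0]],[[0,0,10],[0,0,0]],[[0,0,10],[0,0,0]],[[0,0,5],[0,0,0]],[[0,0,0],[0,0,0]],[[0,0,0],[0,0,0]]]'
python3 - <<'E'
from h import *
c=vision.camera("scene"); cv2.imwrite("pics/close3.png",cv2.resize(c["image"][190:340,140:300],None,fx=4,fy=4,interpolation=cv2.INTER_CUBIC))
E
python3 rel.py .552 .170 .2705 -.078 0
```

```text
clock: 11.68
eef_pos: [0.5523, 0.1701, 0.2726]
tool_rot: [0.038, 0.999, 0.0, 0.0]
ft_force: [0.9, 0.3, -2.9]
grip_width: 0.0173
grasp_force: 58.7
[ 0.3 -0.1 21.2] [0.0003 0.0008 0.0011] 11.725 [0.3  0.39 0.32 1.5  0.   0.38] [ 0.6 -0.2 -3.1]
```

View pics/close3.png

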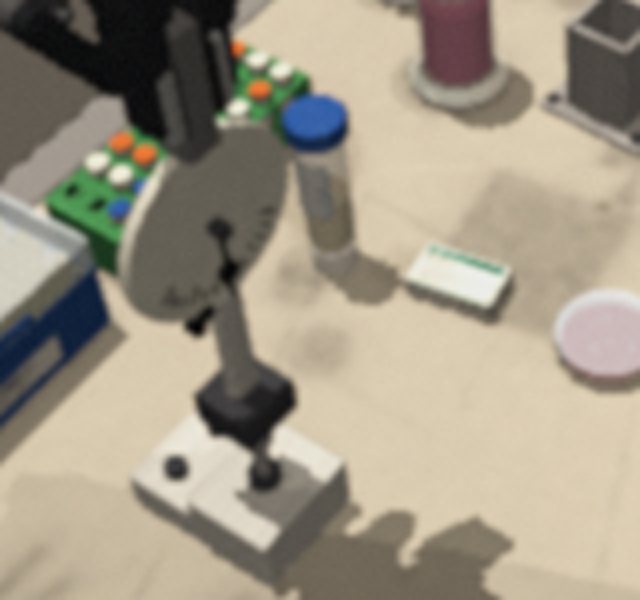

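Foot at (245,395) hangs above the ball at about (262,458); I go down onto it and read the force.

```bash
python3 -m creep '[[[0,0,5],[0,0,0]],[[0,0,5],[0,0,0]],[[0,0,4],[0,0,0]],[[0,0,3],[0,0,0]],[[0,0,2],[0,0,0]],[[0,0,1],[0,0,0]],[[0,0,0],[0,0,0]],[[0,0,0],[0,0,0]]]'
python3 -m creep '[[[0,0,1],[0,0,0]],[[0,0,1],[0,0,0]],[[0,0,0],[0,0,0]],[[0,0,0],[0,0,0]]]'
python3 rel.py .552 .170 .2705 -.078 0
```

```text
clock: 12.72
eef_pos: [0.5521, 0.17, 0.2527]
tool_rot: [0.038, 0.999, 0.0, 0.0]
ft_force: [-1.6, -0.9, 0.5]
grip_width: 0.0173
grasp_force: 59.2
clock: 13.22
eef_pos: [0.5522, 0.1701, 0.2505]
tool_rot: [0.038, 0.999, 0.0, 0.0]
ft_force: [-2.1, 0.0, 1.7]
grip_width: 0.0177
grasp_force: 59.4
[ 0.2 -0.1 -1. ] [0.0001 0.0004 0.0012] 13.225 [ 0.3   0.39  0.27  1.44 -0.    0.38] [-2.1  0.   1.7]
```

```bash
python3 -m creep '[[[0.5,0,0],[0,0,0]],[[0.5,0,0],[0,0,0]],[[0,0,0],[0,0,0]],[[0,0,0],[0,0,0]]]'
python3 -m creep '[[[0.5,0,0],[0,0,0]],[[0.5,0,0],[0,0,0]],[[0,0,0],[0,0,0]],[[0,0,0],[0,0,0]]]'
python3 -m creep '[[[0.5,0,0],[0,0,0]],[[0.5,0,0],[0,0,0]],[[0,0,0],[0,0,0]],[[0,0,0],[0,0,0]]]'
```

```text
clock: 13.72
eef_pos: [0.5511, 0.1702, 0.2503]
tool_rot: [0.038, 0.999, 0.0, -0.0]
ft_force: [-0.5, 0.4, 1.4]
grip_width: 0.0176
grasp_force: 59.3
clock: 14.22
eef_pos: [0.5503, 0.1703, 0.2504]
tool_rot: [0.038, 0.999, 0.0, 0.0]
ft_force: [-0.0, 0.4, 1.6]
grip_width: 0.017
grasp_force: 59.3
clock: 14.72
eef_pos: [0.5494, 0.1703, 0.2504]
tool_rot: [0.038, 0.999, 0.0, 0.0]
ft_force: [1.0, 1.0, 0.4]
grip_width: 0.0171
grasp_force: 59.3
```

```bash
python3 -m creep '[[[-0.8,3.7,0],[0.02,0,0]],[[0,7.4,0.1],[0.04,0,0]],[[0,7.4,0.1],[0.04,0,0]],[[0,7.4,0.2],[0.04,0,0]],[[0,7.4,0.1],[0.04,0,0]],[[0,3.7,0],[0.02,0,0]],[[0,0,0],[0,0,0]]]'
python3 rel.py .5502 .170 .269 -.078 0
```

```text
clock: 15.6
eef_pos: [0.5527, 0.2075, 0.2462]
tool_rot: [0.038, 0.994, -0.1, -0.004]
ft_force: [0.5, -0.3, -0.1]
grip_width: 0.0174
grasp_force: 59.3
[ -0.4 -37.5   3.8] [-0.201  -0.0004  0.0024] 15.6 [ 0.45  0.5   0.41  1.58 -0.17  0.53] [ 0.5 -0.3 -0.1]
```

```bash
python3 -m creep '[[[0,3.7,0.5],[0.02,0,0]],[[0,7.4,0.5],[0.04,0,0]],[[0,7.4,0.5],[0.04,0,0]],[[0,7.4,0.5],[0.04,0,0]],[[0,7.4,0.1],[0.04,0,0]],[[0,5.6,0],[0.03,0,0]],[[0,3.7,0],[0.02,0,0]],[[0,0,0],[0,0,0]],[[0,0,0],[0,0,0]],[[0,0,0],[0,0,0]],[[0,0,0],[0,0,0]],[[0,0,0],[0,0,0]]]'
python3 -m creep '[[[0,0,0],[0,0,0]],[[0,0,0],[0,0,0]],[[0,0,0],[0,0,0]],[[0,0,0],[0,0,0]],[[0,0,0],[0,0,0]],[[0,0,0],[0,0,0]],[[0,0,0],[0,0,0]],[[0,0,0],[0,0,0]],[[0,0,0],[0,0,0]],[[0,0,0],[0,0,0]]]'
python3 - <<'E'
from h import *
np.set_printoptions(precision=4,suppress=True)
o=bot.get_obs(); C=R.from_quat(o["tool_rot"]); print("seat",o["eef_pos"]+C.apply([0,0,.1855]))
g=o["eef_pos"]+C.apply([0,0,-.019+.0017+.077])
c=vision.camera("scene"); p=proj(c,g)[0].astype(int); print(p,"lean",np.arccos(-C.as_matrix()[2,2]),o["clock"])
for q in ["index_tip","pointer_tip"]:
    for r in vision.place_of(c,q)[:2]: print(q,round(r["score"],2),np.round(r["position"],1))
x0,y0=p[0]-40,p[1]-35
cv2.imwrite("pics/close4.png",cv2.resize(c["image"][y0:y0+75,x0:x0+90],None,fx=8,fy=8,interpolation=cv2.INTER_CUBIC)); print(x0,y0)
E
```

```text
clock: 17.1
eef_pos: [0.5558, 0.2469, 0.2326]
tool_rot: [0.038, 0.976, -0.213, -0.008]
ft_force: [0.5, 3.1, 1.9]
grip_width: 0.017
grasp_force: 59.5
clock: 18.35
eef_pos: [0.5558, 0.2469, 0.2323]
tool_rot: [0.037, 0.976, -0.213, -0.008]
ft_force: [0.6, 3.1, 1.6]
grip_width: 0.0172
grasp_force: 59.5
seat [0.5499 0.1698 0.0637]
[173 280] lean 0.429911723150235 18.35
index_tip 0.7 [224.7 253. ]
index_tip 0.55 [181.9 296.1]
pointer_tip 0.49 [178.3 295. ]
133 245
```

View pics/close4.png

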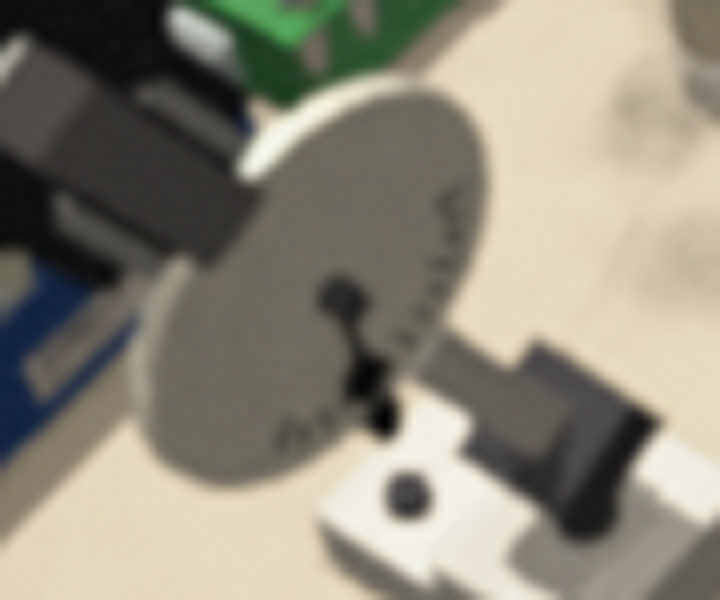

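The pointer (pivot at crop (343,298), bob at (367,378)) points almost at the tab (385,418). I compare this with the projected model.

Run:
```python
from h import *
np.set_printoptions(precision=1,suppress=True)
o=bot.get_obs(); C=R.from_quat(o["tool_rot"]); G=C.as_matrix()@np.diag([-1,1,-1.])
g=o["eef_pos"]+C.apply([0,0,-.019+.0017+.077]); L=.43
c=vision.camera("scene"); f=lambda X:(proj(c,g+G@np.array(X))[0]-[133,245])*8+3.5
im=c["image"]; 
for xp in (-.003,-.006,-.009):
    print(xp,"pivot",f([xp,0,0]),"plumb r30,40",[f([xp,r*np.sin(L),-r*np.cos(L)]) for r in (.03,.04)])
    for th in (.35,.4,.43,.46,.5): print("  tab",th,[f([xp,r*np.sin(th),-r*np.cos(th)]) for r in (.040,.045,.048)])
# dark pixel centroids
a=cv2.cvtColor(cv2.resize(im[245:320,133:223],None,fx=8,fy=8,interpolation=cv2.INTER_CUBIC),cv2.COLOR_BGR2GRAY)
n,l,s,ce=cv2.connectedComponentsWithStats(((a<45)&(np.indices(a.shape)[1]>300)&(np.indices(a.shape)[1]<430)&(np.indices(a.shape)[0]<460)).astype(np.uint8))
print(s[1:],ce[1:])
for y in range(280,450,10):
    r=255.-a[y,300:430]; r=np.clip(r-np.median(r)-60,0,None) ; print(y,(r*np.arange(300,430)).sum()/max(r.sum(),1),int(a[y,300:430].min()),300+int(a[y,300:430].argmin()))
```

```text
-0.003 pivot [337.1 291.7] plumb r30,40 [array([362.8, 382.3]), array([371. , 411.4])]
  tab 0.35 [array([382.2, 400.7]), array([387.6, 413.7]), array([390.8, 421.4])]
  tab 0.4 [array([375.2, 407.4]), array([379.8, 421.3]), array([382.5, 429.5])]
  tab 0.43 [array([371. , 411.4]), array([375.1, 425.7]), array([377.5, 434.2])]
  tab 0.46 [array([366.8, 415.2]), array([370.3, 430. ]), array([372.4, 438.8])]
  tab 0.5 [array([361. , 420.2]), array([363.9, 435.6]), array([365.6, 444.7])]
-0.006 pivot [347.7 298.7] plumb r30,40 [array([373.1, 389.3]), array([381.2, 418.3])]
  tab 0.35 [array([392.4, 407.6]), array([397.7, 420.6]), array([400.9, 428.3])]
  tab 0.4 [array([385.4, 414.4]), array([390. , 428.2]), array([392.6, 436.4])]
  tab 0.43 [array([381.2, 418.3]), array([385.2, 432.6]), array([387.6, 441.2])]
  tab 0.46 [array([377. , 422.2]), array([380.5, 437. ]), array([382.6, 445.8])]
  tab 0.5 [array([371.2, 427.2]), array([374.1, 442.6]), array([375.8, 451.7])]
-0.009 pivot [358.2 305.8] plumb r30,40 [array([383.4, 396.3]), array([391.5, 425.3])]
  tab 0.35 [array([402.6, 414.6])
[... 152 characters left out ...]
, 425.3]), array([395.4, 439.6]), array([397.8, 448.2])]
  tab 0.46 [array([387.2, 429.2]), array([390.7, 444. ]), array([392.7, 452.8])]
  tab 0.5 [array([381.5, 434.2]), array([384.3, 449.6]), array([385.9, 458.8])]
[[ 329  286   34   39  747]
 [ 347  351   47   82 1987]] [[345.9 303.4]
 [370.7 389.7]]
280 0.0 60 338
290 0.0 42 341
300 351.77777777777777 35 350
310 0.0 34 349
320 0.0 38 348
330 0.0 51 350
340 0.0 51 354
350 0.0 45 358
360 366.00967741935483 23 364
370 368.3497191011236 6 365
380 364.0110837438424 8 360
390 362.4179104477612 12 360
400 375.4925373134328 36 374
410 383.8961038961039 10 384
420 382.78139534883724 0 384
430 384.2083333333333 30 384
440 308.3670212765957 86 303
```

```bash
python3 -m creep '[[[0,-3.2,0],[-0.02,0,0]],[[0,-3.7,0],[-0.02,0,0]],[[0,0,0],[0,0,0]],[[0,0,0],[0,0,0]],[[0,0,0],[0,0,0]],[[0,0,0],[0,0,0]],[[0,0,0],[0,0,0]],[[0,0,0],[0,0,0]],[[0,0,0],[0,0,0]],[[0,0,0],[0,0,0]],[[0,0,0],[0,0,0]],[[0,0,0],[0,0,0]]]'
python3 -m creep '[[[0,0,0],[0,0,0]],[[0,0,0],[0,0,0]],[[0,0,0],[0,0,0]],[[0,0,0],[0,0,0]],[[0,0,0],[0,0,0]],[[0,0,0],[0,0,0]],[[0,0,0],[0,0,0]],[[0,0,0],[0,0,0]]]'
python3 - <<'E'
from h import *
np.set_printoptions(precision=4,suppress=True)
o=bot.get_obs(); C=R.from_quat(o["tool_rot"]); print("seat",o["eef_pos"]+C.apply([0,0,.1855]),"lean",np.arccos(-C.as_matrix()[2,2]))
g=o["eef_pos"]+C.apply([0,0,-.019+.0017+.077]); ims=[]
for n in("scene","top"):
    c=vision.camera(n); p=proj(c,g)[0].astype(int)
    x0,y0=p[0]-20,p[1]-15; print(n,x0,y0)
    ims.append(cv2.resize(c["image"][y0:y0+50,x0:x0+40],None,fx=10,fy=10,interpolation=cv2.INTER_CUBIC))
cv2.imwrite("pics/close5.png",np.hstack(ims))
E
```

```text
clock: 20.05
eef_pos: [0.5553, 0.2405, 0.2351]
tool_rot: [0.038, 0.98, -0.194, -0.007]
ft_force: [0.7, 1.8, 2.3]
grip_width: 0.0173
grasp_force: 59.6
clock: 21.05
eef_pos: [0.5553, 0.2406, 0.2351]
tool_rot: [0.038, 0.98, -0.194, -0.007]
ft_force: [-0.4, 2.4, 1.7]
grip_width: 0.0171
grasp_force: 59.5
seat [0.5499 0.1703 0.0635] lean 0.390012324832609
scene 155 262
top 141 170
```

View pics/close5.png

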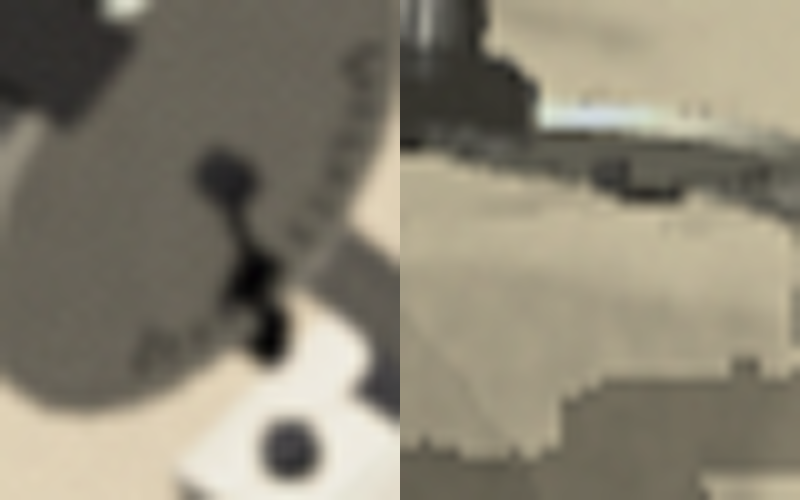

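The pointer line (226,178)→(252,270) now runs through the middle of the tab (267,332). The seat point is within about 1 mm of the measured ball axis, pressed with about 4.5 N, and everything is still. I hand it in.

```bash
python3 -c "
from workcell import workorder
print(workorder.job_done())"
```

```text
the job is handed in; nothing more can be done
None
```

The job is handed in (no verdict came back): the gauge sits on the ball, pressed with about 4.5 N and leaned 0.39 rad, with the pointer at rest over the index tab in the last picture and the gripper still holding it.

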